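# Ready the label printer at the packing bench

### The arm

A 7-joint arm with a two-finger parallel gripper is mounted at the origin on the work surface. World frame = base frame: x ahead of the robot, y to its left, z up, the work surface at z = 0. Lengths are in m, angles in rad, forces in N, time in s.
With the tool pointing down it reaches from about 0.35 to 0.775 m from the base axis. Payload 3.1 kg.
Tool frame: the origin (TCP) lies midway between the tips of the shut fingers; the grasp point (between the pads) lies 19 mm behind it; z points along the fingers, y is the line along which they close (so a half turn about z gives the same grasp; the last joint's range is limited). The gripper opens to 85 mm and grips with 20 to 120 N. Pads are 22 mm wide; open, the fingers measure 114 mm over their backs; the gripper's body (76 mm by 85 mm) begins 54 mm behind the grasp point. The pads swing forward as they close: fully open they stand 13 mm farther back than shut.
Start: joints at [-1.149, 0.311, 0.014, 1.512, -0.004, 1.319, -0.027], TCP at [0.246, 0.492, 0.231] pointing down, gripper open.
Joint ranges: [-2.7, 2.7], [-0.3, 1.91], [-1.27, 1.3], [0.12, 2.57], [-1.44, 4.58], [0.2, 2.03], [-3.05, 3.05]. Speed limits (rad/s): [2.79, 2.79, 3.14, 3.14, 3.14, 3.14, 3.14].

### API

Orientations are given as a 3x3 rotation matrix whose columns are the frame's x, y, z axes.
In Python, from station import manip gives the robot as it stands.
- The arm moves only by the tool apply_moves, never from a script. Its argument "motion" is a list of rows, each a list of 3 entries, a list of its own where there are three numbers: the gripper's target within -1 to 1 (shut at 1, half-way at 0, fully open at -1), then the shift along the tool's x, y, z in m, then the turn about the tool's z in rad. A call has 1 to 5 rows; each row shifts and turns the commanded pose from where the row before left it, along the tool's axes as they then stand; what a row does not reach is not made up. A row lasts 1/12 s, in which the tool goes at most 41.7 mm and 7.16 degrees, less where a joint would pass 70% of its speed; a pose out of reach is approached as far as the arm can. A call with a gripper value outside its range is refused whole. The fingers move at their own pace and stop on an object; "grip_force" is the grip in N (left out, the last holds). Time passes only in rows, so rows that do not move let the fingers close. It gives the time, the measured TCP pose, the force, the opening and the grip force at its end, in the units of the state.
- manip.sense(): the state, without advancing time (a new reading comes with each control period).
- manip.capture(name): name is "side" or "top" or "wrist"; returns a dict with "image" (480x640x3 uint8, red, green, blue), "fx", "fy", "cx", "cy" (pixels), "dist_coeffs" ([k1, k2, p1, p2, k3] as OpenCV has them; the pictures are not rectified), "R" (3x3) and "t" (3): a world point X has camera coordinates R X + t. Camera axes: x right, y down, z forward; pixel columns grow to the right and rows downward; lengths in m; the calibration is good to about 2 mm. A picture is of the moment at which its call begins. There is no depth.
- manip.job_done(): hands the job in; it is judged then, once.
The state is a dict: "t": time; "joints": joint angles; "joint_vel": joint speeds; "tau": joint torques, N m; "tool_pos": TCP position; "orientation": TCP orientation; "wrist_force": force on the tool from outside, world axes, zero at the start; "ft_torque": the same for the moment, N m; "finger_gap": opening from 0.0 (shut) to 1.0 (fully open); "grasp_force": force on a finger pad.
Only numpy, scipy, OpenCV 4.12 (cv2) and the standard library are available. Lean on these libraries where they do the work, as an engineer would, in place of code of your own. Each camera call takes 0.05 s, during which the arm holds its last target. There are 200 camera calls.

### The job

Make the label printer on the packing bench ready and feed a label, using the fingertips only: push its raised cover down until it is fully shut, then press the raised half of the wide rocker on the power box until it has tipped fully over, then press the long feed key on the printer's front ledge fully down and let it come back up. Keep to that order, and leave the narrow rocker and the small round key alone. Do not lift, tip or shove the printer or the power box, disturb nothing else on the bench, and finish with the hand clear.

Things in the scene. Friction and masses are not known exactly. Their poses are not given: they have to be found in the camera images.
- printer: grey desktop label printer with a white cover, 200 mm deep (x) by 170 mm wide (y), standing loose on rubber feet (1.3 to 2.3 kg); origin under its centre, x towards its back (cover hinge), y to its left, z up. Its front (-x), about facing the robot, is a ledge 90 mm above the bench carrying two grey keys. With the cover shut its top is 124 mm above the bench
- cover (a joint): angle of the printer's cover in rad: 0 = fully shut, starts 0.5 to 0.95 (raised); the hinge lies across the printer's back (along its y) and stiff friction holds the cover where it is left; about 1 to 3 N pushed at cover_push closes it; it stops at 0
- cover_hinge (a point): point on the hinge line of the cover, in the middle of the printer's width, 88 mm behind the printer's centre (+x), 90 mm above the bench; axes as printer
- cover_push (a point): point on the outer (top) face of the cover, mid width, where it is pushed shut: 120 mm forward of the hinge and 34 mm above the hinge in the cover's own frame (axes like the printer's when shut; z = outward normal of the top face). It moves with the cover. The cover is 148 mm deep from hinge to free edge, 166 mm wide, 34 mm high; the free edge is 30 mm beyond this point
- feed_key (a joint): travel of the long feed key in m: 0 = up, 0.006 = fully down; spring, 1.2 N to start, 4.8 N fully down; comes back up by itself
- feed_key_top (a point): centre of the top of the long feed key, 50 mm wide (along the printer's y) by 20 mm, on the left (+y) of the printer's front ledge; up, its top stands 9 mm above the ledge, 99 mm above the bench; axes as printer
- round_key (a joint): travel of the small round key in m: 0 = up, 0.006 = down; not to be pressed
- round_key_top (a point): centre of the top of the small round key, 18 mm across, on the right (-y) of the same ledge, 100 mm from the feed key's centre
- power_box: grey bench power box, 120 mm deep (x) by 180 mm wide (y), flat top 49 mm above the bench, standing loose on rubber feet (1.2 kg); origin under its centre, x away from the robot, y to its left. It carries two black rockers, each 84 mm long along x, that tip about their middle 56 mm above the bench
- wide_rocker (a joint): angle of the wide rocker (50 mm wide, on the box's left, 40 mm from its centre) in rad: -0.16 = off, its near (-x) half raised; +0.16 = fully on, near half down. Stays where it is left; about 1.5 N (up to 3 N nearer the pivot) at wide_rocker_near tips it; starts off
- wide_rocker_near (a point): point on the top face of the wide rocker's near half, mid width, 33 mm from its pivot towards -x and 10 mm above the pivot in the rocker's frame: the place to press. About 71 mm above the bench when off, 61 mm when fully on; its axes tip with the rocker (x = the rocker's length)
- narrow_rocker (a joint): angle of the narrow rocker (20 mm wide, on the box's right, 58 mm from its centre), same meaning; starts off and is to stay off
- narrow_rocker_near (a point): the same point on the narrow rocker; not to be pressed
- tape_roll_a: one of two rolls of brown packing tape lying flat, 104 mm across, 48 mm high; origin under its centre. Bystander
- tape_roll_b: the other such tape roll, the same size; origin under its centre. Bystander
- small_roll: small cardboard-brown tape core lying flat on the robot's side of the work, 52 mm across, 22 mm high; origin under its centre. Bystander
- tumbler: yellow drinking tumbler with lid, standing, 64 mm across, 170 mm high; origin under its centre. Bystander
- cutter: red safety cutter lying flat between the printer and the power box, 175 mm long, 26 mm wide, 16 mm high; origin at the underside of its handle, x towards the blade. Bystander
- tape_gun: hand tape dispenser standing on its foot: brown roll, red cheek, blue handle, about 190 mm long, 97 mm high; origin under the roll. Bystander
Mind the look-alikes: they are no part of the job. Leave any purple look-alike of the power_box alone.

How it is judged:
On the way, in this order (a step that is already met when the one before it is completed fails the run):
1. the printer's cover is fully shut (value of joint cover below 0.05 rad), for 0.2 s.
2. the wide rocker is tipped fully on (value of joint wide_rocker above 0.11 rad), for 0.1 s.
3. the long feed key is pressed fully down (value of joint feed_key above 0.0042 m), for 0.05 s.
At the end, for the whole second after the job is handed in: The cover is shut (within 0.05 rad), the wide rocker is on (above 0.11 rad), both keys are up (within 1.5 mm), the narrow rocker is still off (below -0.1 rad) and the printer and the box are at rest (value of joint cover below 0.05 rad and value of joint wide_rocker above 0.11 rad and value of joint each of feed_key, round_key below 0.0015 m and value of joint narrow_rocker below -0.1 rad and linear speed of each of printer, power_box below 0.02 m/s); the robot touches nothing.
It fails at once if the order was broken: the feed key was pressed before the cover was shut and the wide rocker on, or the rocker was tipped on while the cover was raised ((value of joint feed_key above 0.003 m and (value of joint cover above 0.06 rad or value of joint wide_rocker below 0.09 rad)) or (value of joint wide_rocker above 0.08 rad and value of joint cover above 0.06 rad)).
It fails at once if the small round key was pressed or the narrow rocker tipped (value of joint round_key above 0.003 m or value of joint narrow_rocker above -0.04 rad).
It fails at once if the printer was lifted, tipped or shoved (over 15 mm up, 0.12 rad or 35 mm) (height (world z) of printer above 0.015 m or angle between printer's own z axis and vertical above 0.12 rad or distance of printer from where it was at the start of the episode above 0.035 m).
It fails at once if the power box was lifted, tipped or shoved (over 15 mm up, 0.12 rad or 35 mm) (height (world z) of power_box above 0.015 m or angle between power_box's own z axis and vertical above 0.12 rad or distance of power_box from where it was at the start of the episode above 0.035 m).
It fails at once if a bystander was displaced by more than 20 mm (distance of any of tape_roll_a, tape_roll_b, small_roll, tumbler, cutter, tape_gun from where it was at the start of the episode above 0.02 m).
It also fails if it takes over 62 s, if anything falls off the work surface, if the arm or the gripper's body presses on something with over 40 N, if the wrist force passes 120 N, or if a joint passes its speed limit or range.

## Working session

There is one attempt and no reset: what is moved stays moved. The work goes in short steps, Python scripts to look and compute and a tool call to move; the robot and the scene stay as the last step left them, time stands still between calls to the robot, and variables do not carry over. Pictures are saved under pics/ and viewed, at most 10 in all, crops included, and the job is handed in when it is done.

Besides the shell and the picture viewer there is one more tool, called in YAML: its name, and indented under it one key for each argument. apply_moves: Moves the arm, as the interface text tells. Its arguments: {"type":"object","properties":{"motion":{"type":"array","items":{"type":"array"}},"grip_force":{"type":"number"}},"required":["motion"]}

```bash
ls; mkdir -p pics; cat > h.py <<'E'
from station import manip
import numpy as np, cv2
def cap(n,f):
    c=manip.capture(n); cv2.imwrite('pics/'+f+'.png',cv2.cvtColor(np.asarray(c['image']),cv2.COLOR_RGB2BGR))
    import pickle; d={k:np.array(v,float) for k,v in c.items() if k!='image'}; pickle.dump(d,open('pics/'+f+'.pkl','wb')); return c
def load(f):
    import pickle; return pickle.load(open('pics/'+f+'.pkl','rb'))
def KD(c): return np.array([[c['fx'],0,c['cx']],[0,c['fy'],c['cy']],[0,0,1]],float),np.array(c['dist_coeffs'],float)
def onplane(c,uv,z):
    K,D=KD(c); p=cv2.undistortPoints(np.array([[uv]],float),K,D)[0,0]
    R=np.array(c['R']);t=np.array(c['t']); d=R.T@np.array([p[0],p[1],1]); o=-R.T@t
    return o+d*(z-o[2])/d[2]
def proj(c,X):
    K,D=KD(c); R=np.array(c['R']); return cv2.projectPoints(np.array(X,float).reshape(-1,3),cv2.Rodrigues(R)[0],np.array(c['t'],float),K,D)[0][:,0]
E
python3 - <<'E'
from h import *
for n in ['top','side']:
    c=cap(n,n+'1'); print(n,-np.array(c['R']).T@np.array(c['t']))
s=manip.sense(); print(s['t'],s['tool_pos'],s['orientation'],s['wrist_force'])
E
```

```text
pics
top [ 0.38796447 -0.03160769  1.03251661]
side [0.49313765 0.73732341 0.90908986]
0.1 [0.24572768 0.4913291  0.23033008] [[-8.94414198e-01  4.47238750e-01 -8.61677795e-04]
 [ 4.47239570e-01  8.94412110e-01 -1.93490382e-03]
 [-9.46689120e-05 -2.11598186e-03 -9.99997757e-01]] [0.19411013 0.74151239 0.24122663]
```

View pics/top1.png

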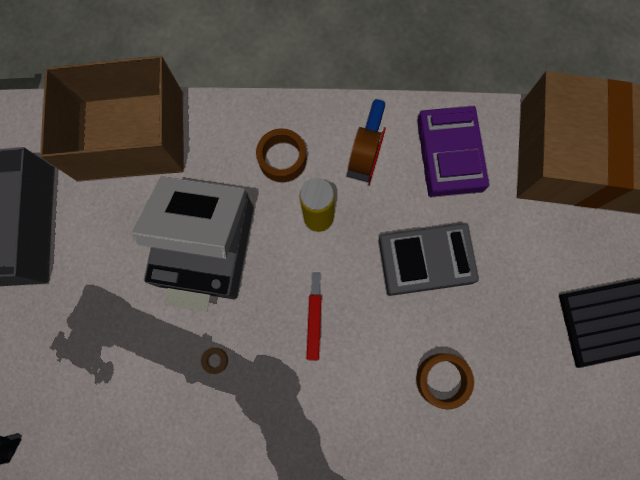

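View pics/side1.png

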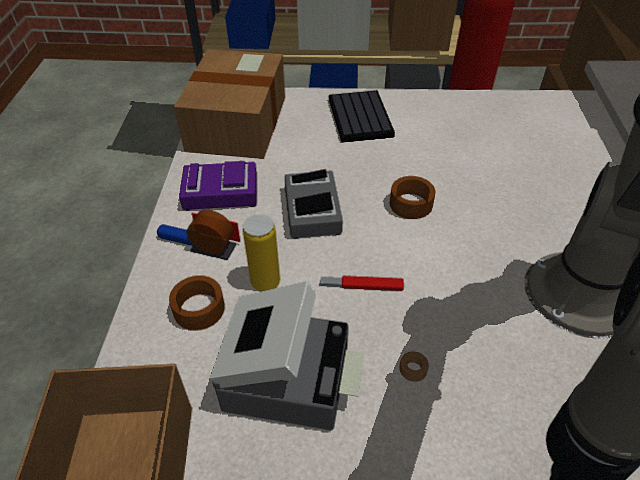

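The top view shows the grey printer at about (198,240), with the feed key near (163,275) and the round key near (216,284). The grey power box is at (428,258), with the wide rocker at (410,259) and the narrow one at (460,252). Possible mix-ups: the purple box at (453,150), which is a decoy, the narrow rocker and the round key. I choose the grey box's wide rocker and the printer's long key, and will check both in a close crop.

```bash
python3 - <<'E'
from h import *
t=cv2.imread('pics/top1.png'); s=cv2.imread('pics/side1.png')
def cr(i,x,y,w=133,h=100): return cv2.resize(cv2.convertScaleAbs(i[y:y+h,x:x+w],alpha=1.6,beta=15),(400,300),interpolation=cv2.INTER_CUBIC)
m=np.vstack([np.hstack([cr(t,125,205),cr(t,365,210)]),np.hstack([cr(s,245,310),cr(s,250,150)])])
cv2.imwrite('pics/m1.png',m)
E
```

```text
(no output)
```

View pics/m1.png

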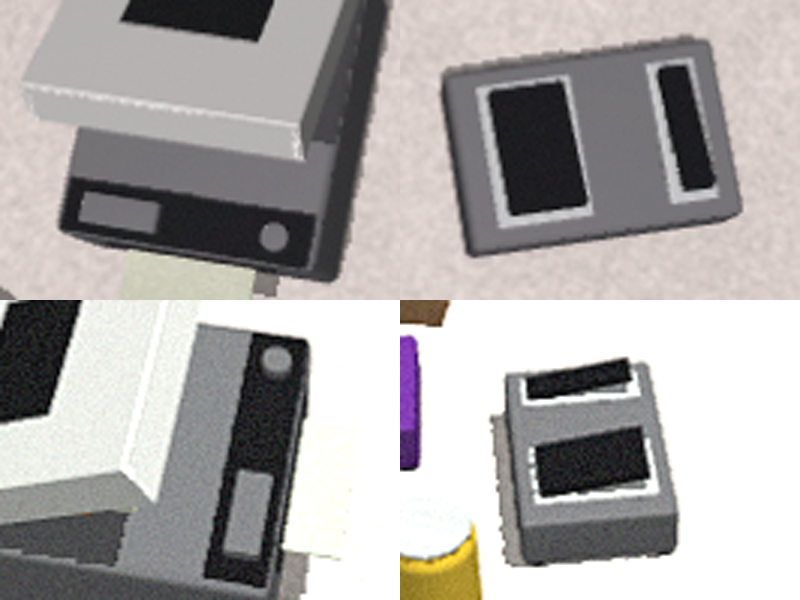

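```bash
python3 - <<'E'
from h import *
k=.3325
T=load('top1');S=load('side1')
def P(c,x0,y0,x,y,z): return onplane(c,(x0+x*k,y0+y/3),z)
f=P(T,125,205,118,212,.099); r=P(T,125,205,273,237,.099)
fs=P(S,245,310,248,214,.099); rs=P(S,245,310,277,61,.099)
print(f,r,np.linalg.norm(f-r)); print(fs,rs,np.linalg.norm(fs-rs))
yv=((f+fs)-(r+rs)); yv/=np.linalg.norm(yv); xv=np.array([yv[1],-yv[0],0]); print('printer yaw',np.arctan2(xv[1],xv[0]))
# box
q=[P(T,365,210,*p,.050) for p in [(76,88),(170,76),(193,212),(99,226)]]
c=sum(q)/4; xb=(q[0]+q[1]-q[2]-q[3]);print('box wide frame',np.round(q,4),c,np.linalg.norm(xb)/2, 'yaw',np.arctan2(xb[1],xb[0]))
qs=[P(T,365,210,*p,.050) for p in [(245,70),(292,60),(317,192),(273,203)]]; cs=sum(qs)/4; d=c-cs
print('narrow',cs,np.linalg.norm(d),np.arctan2(-d[0],d[1]))
# side crop wide frame
q2=[P(S,250,150,*p,.050) for p in [(130,147),(245,130),(258,190),(140,203)]]; print('side',sum(q2)/4)
# cover front edge: fit
from scipy.optimize import least_squares
yaw=np.arctan2(xv[1],xv[0]); key=(f+fs)/2; mid=(f+r+fs+rs)/4
obs=[(T,(125+25*k,205+87/3),1,.034),(T,(125+299*k,205+125/3),-1,.034),(T,(125+303*k,205+158/3),-1,0),(T,(125+32*k,205+115/3),1,0),
 (S,(245+155*k,310+200/3),1,0),(S,(245+120*k,310+172/3),1,.034)]
def cov(p,x,y,z):
    a=p[3]; X=np.array([.088-x*np.cos(a)-z*np.sin(a), y, .09-x*np.sin(a)+z*np.cos(a)]) if 0 else np.array([.088-(x*np.cos(a)-(-z)*np.sin(a)*-1*-1 if 0 else x*np.cos(a)-z*np.sin(a)),y,.09+x*np.sin(a)+z*np.cos(a)])
    c,s=np.cos(p[2]),np.sin(p[2]); return np.array([p[0]+c*X[0]-s*X[1],p[1]+s*X[0]+c*X[1],X[2]])
def res(p): return np.concatenate([proj(C,cov(p,.148,.083*sy,z))[0]-uv for C,uv,sy,z in obs]+[[30*(p[2]-yaw)]])
s=least_squares(res,[mid[0]+.085,mid[1],yaw,.6],loss='soft_l1'); p=s.x; print('printer',p,np.round(s.fun,1))
print('push',cov(p,.12,0,.034),'edge',cov(p,.148,0,.034))
c_,s_=np.cos(p[2]),np.sin(p[2]); R=np.array([[c_,s_],[-s_,c_]])
print('keys in printer',R@(key[:2]-p[:2]),R@((r+rs)[:2]/2-p[:2]))
E
```

```text
[0.50803777 0.28022879 0.099     ] [0.49506421 0.18134222 0.099     ] 0.09973398517005187
[0.50881087 0.28613222 0.099     ] [0.49563458 0.18668293 0.099     ] 0.10031837787990101
printer yaw -0.1310901554273168
box wide frame [[ 0.5979 -0.1473  0.05  ]
 [ 0.6074 -0.2091  0.05  ]
 [ 0.5176 -0.2232  0.05  ]
 [ 0.5071 -0.1624  0.05  ]] [ 0.55748747 -0.18553113  0.05      ] 0.09145647338503758 yaw 0.16012538332196638
narrow [ 0.57252091 -0.28207747  0.05      ] 0.09770977126434291 0.15447166477636057
side [ 0.55695037 -0.18520037  0.05      ]
printer [ 0.58777139  0.22873478 -0.12719646  0.47739325] [-1.7 -1.8  0.2 -0.3  0.7  0.6  0.5  1.1 -0.3  1.9  0.2 -0.8  0.1]
push [0.58483367 0.22911047 0.1753345 ] edge [0.5601651  0.23226526 0.18819954]
keys in printer [-0.08561271  0.04394041] [-0.08600218 -0.05608499]
```

The feed and round keys come out 100 mm apart in both views, as specified. The rocker spacing is 98 mm, also as specified. The printer is at (0.588, 0.229), yaw -0.13, with the cover at about 0.48 rad. First I move above the cover with the fingers shut.

apply_moves:
  motion:
    - [1,[0,0,-0.01],-0.1125]
    - [1,[0,0,-0.01],-0.1125]
    - [1,[0,0,0],-0.1125]
    - [1,[-0.03,-0.018,0],0]
    - [1,[-0.03,-0.018,0],0]

```text
t: 0.52
tool_pos: [0.2989, 0.4499, 0.2508]
orientation: [[-0.993, 0.119, -0.002], [0.119, 0.993, 0.0], [0.002, 0.0, -1.0]]
wrist_force: [1.1, -0.2, -0.1]
finger_gap: 0.298
grasp_force: 0.0
```

apply_moves:
  motion:
    - [1,[-0.03,-0.018,0],0]
    - [1,[-0.03,-0.018,0],0]
    - [1,[-0.03,-0.018,0],0]
    - [1,[-0.03,-0.018,0],0]
    - [1,[-0.03,-0.018,0],0]

```text
t: 0.93
tool_pos: [0.4393, 0.339, 0.2508]
orientation: [[-0.992, 0.126, -0.001], [0.126, 0.992, -0.001], [0.001, -0.001, -1.0]]
wrist_force: [0.6, 0.3, -0.2]
finger_gap: 0.001
grasp_force: 0.0
```

apply_moves:
  motion:
    - [1,[-0.03,-0.018,0],0]
    - [1,[-0.03,-0.018,0],0]
    - [1,[-0.03,-0.018,0],0]
    - [1,[-0.03,-0.018,0],0]
    - [1,[0,0,0],0]

```text
t: 1.35
tool_pos: [0.5546, 0.2443, 0.2501]
orientation: [[-0.99, 0.139, 0.004], [0.139, 0.99, -0.008], [-0.005, -0.007, -1.0]]
wrist_force: [0.1, -1.2, 0.5]
finger_gap: 0.006
grasp_force: 0.0
```

```bash
python3 - <<'E'
from h import *
s=manip.sense();print(s['tool_pos'],s['orientation'],s['wrist_force'],s['finger_gap'])
cap('side','side2')
E
```

```text
[0.55464905 0.24425988 0.25012255] [[-0.99023203  0.13937848  0.00376376]
 [ 0.13934515  0.99021148 -0.00800907]
 [-0.00484321 -0.00740638 -0.99996084]] [ 0.14337769 -1.24344522  0.48369046] 0.005872070763022432
```

View pics/side2.png

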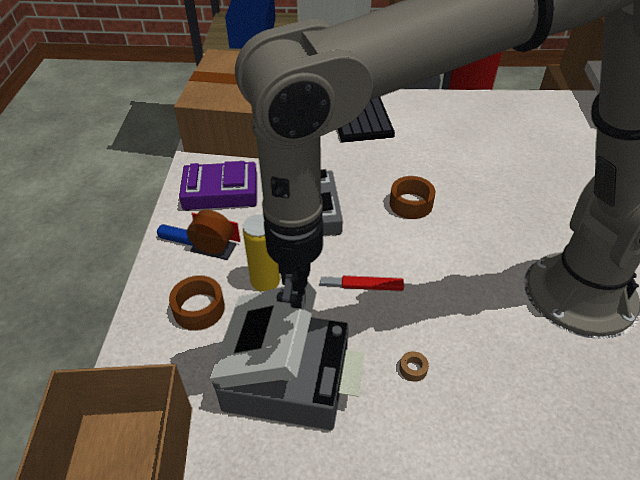

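The tip is above the cover at about (290,300), with nothing touched. Next I shift to the push point and go down.

apply_moves:
  motion:
    - [1,[-0.015,-0.0055,0],0]
    - [1,[-0.015,-0.0055,0],0]
    - [1,[0,0,0.025],0]
    - [1,[0,0,0.025],0]
    - [1,[0,0,0.01],0]

```text
t: 1.82
tool_pos: [0.574, 0.2396, 0.1873]
orientation: [[-0.992, 0.125, -0.007], [0.125, 0.992, -0.002], [0.007, -0.003, -1.0]]
wrist_force: [-1.3, 1.1, 1.1]
finger_gap: -0.001
grasp_force: 0.6
```

apply_moves:
  motion:
    - [1,[0,0,0.003],0]
    - [1,[0,0,0.003],0]
    - [1,[0.001,0,0.004],0]
    - [1,[0.001,0,0.004],0]
    - [1,[0.001,0,0.004],0]

```text
t: 2.23
tool_pos: [0.5745, 0.2403, 0.1746]
orientation: [[-0.992, 0.125, 0.003], [0.125, 0.992, 0.001], [-0.002, 0.002, -1.0]]
wrist_force: [0.2, 0.7, 2.5]
finger_gap: -0.002
grasp_force: 0.6
```

Contact is as expected, at 2.5 N. I continue closing.

apply_moves:
  motion:
    - [1,[0,0,0.004],0]
    - [1,[0.001,0,0.004],0]
    - [1,[0.001,0,0.004],0]
    - [1,[0.001,0,0.004],0]
    - [1,[0.001,0,0.004],0]

```text
t: 2.65
tool_pos: [0.5696, 0.2402, 0.1529]
orientation: [[-0.992, 0.126, -0.0], [0.126, 0.992, -0.0], [0.0, -0.0, -1.0]]
wrist_force: [-0.2, -0.3, 1.0]
finger_gap: 0.002
grasp_force: 0.6
```

apply_moves:
  motion:
    - [1,[0.001,0,0.004],0]
    - [1,[0.001,0,0.004],0]
    - [1,[0.001,0,0.004],0]
    - [1,[0.001,0,0.004],0]
    - [1,[0,0,0.003],0]

```text
t: 3.07
tool_pos: [0.5654, 0.2407, 0.1336]
orientation: [[-0.992, 0.126, -0.001], [0.126, 0.992, -0.0], [0.001, -0.0, -1.0]]
wrist_force: [-1.2, -0.6, 1.1]
finger_gap: -0.0
grasp_force: 0.6
```

apply_moves:
  motion:
    - [1,[0,0,0.003],0]
    - [1,[0,0,0.003],0]
    - [1,[0,0,0.002],0]
    - [1,[0,0,0.002],0]
    - [1,[0,0,0.001],0]

```text
t: 3.48
tool_pos: [0.5659, 0.2407, 0.1241]
orientation: [[-0.992, 0.126, 0.0], [0.126, 0.992, 0.0], [-0.0, 0.0, -1.0]]
wrist_force: [-3.1, -0.6, 8.5]
finger_gap: 0.005
grasp_force: 4.5
```

apply_moves:
  motion:
    - [1,[0,0,0.001],0]
    - [1,[0,0,0.001],0]
    - [1,[0,0,0],0]
    - [1,[0,0,0],0]

```text
t: 3.82
tool_pos: [0.566, 0.2407, 0.124]
orientation: [[-0.992, 0.126, 0.001], [0.126, 0.992, 0.001], [-0.001, 0.001, -1.0]]
wrist_force: [-4.8, -1.4, 12.3]
finger_gap: -0.0
grasp_force: 5.9
```

The cover stops at z = 0.124, which is the shut height. I lift and travel to the rocker.

apply_moves:
  motion:
    - [1,[0,0,-0.006],0]
    - [1,[0,0,-0.03],0]
    - [1,[0,0,-0.04],0]
    - [1,[0,0,-0.04],0]
    - [1,[0,0,-0.01],0]

```text
t: 4.23
tool_pos: [0.5697, 0.2416, 0.255]
orientation: [[-0.992, 0.126, 0.013], [0.126, 0.992, 0.005], [-0.012, 0.007, -1.0]]
wrist_force: [1.0, 0.1, 1.1]
finger_gap: 0.001
grasp_force: 0.0
```

apply_moves:
  motion:
    - [1,[-0.001,-0.03,0],0]
    - [1,[-0.001,-0.03,0],0]
    - [1,[-0.001,-0.03,0],0]
    - [1,[-0.001,-0.03,0],0]
    - [1,[-0.001,-0.03,0],0]

```text
t: 4.65
tool_pos: [0.5521, 0.0896, 0.2472]
orientation: [[-0.992, 0.126, 0.001], [0.126, 0.992, -0.0], [-0.001, -0.0, -1.0]]
wrist_force: [0.6, 0.1, -0.3]
finger_gap: -0.004
grasp_force: 0.0
```

apply_moves:
  motion:
    - [1,[-0.001,-0.03,0],0]
    - [1,[-0.001,-0.03,0],0]
    - [1,[-0.001,-0.03,0],0]
    - [1,[-0.001,-0.03,0],0]
    - [1,[-0.001,-0.03,0],0]

```text
t: 5.07
tool_pos: [0.5381, -0.06, 0.2473]
orientation: [[-0.992, 0.126, 0.001], [0.126, 0.992, -0.0], [-0.001, -0.0, -1.0]]
wrist_force: [1.1, 0.2, -1.0]
finger_gap: 0.002
grasp_force: 0.0
```

apply_moves:
  motion:
    - [1,[0,0,0],-0.095]
    - [1,[0,0,0],-0.095]
    - [1,[0,0,0],-0.095]
    - [1,[0,0,0],0]
    - [1,[0,0,0],0]

```text
t: 5.48
tool_pos: [0.5382, -0.0585, 0.2472]
orientation: [[-0.988, -0.155, 0.0], [-0.155, 0.988, -0.0], [-0.0, -0.0, -1.0]]
wrist_force: [0.1, 0.6, -0.0]
finger_gap: -0.001
grasp_force: 0.0
```

```bash
python3 - <<'E'
from h import *
s=manip.sense();print(s['tool_pos'],s['orientation'],s['wrist_force'])
t=cap('top','top3'); w=cap('wrist','wrist3'); s=cap('side','side3')
I=[cv2.resize(cv2.imread(f'pics/{n}3.png'),(400,300)) for n in('top','wrist')]
S=cv2.resize(cv2.imread('pics/side3.png')[230:450,180:474],(400,300))
cv2.imwrite('pics/m3.png',np.vstack([np.hstack(I),np.hstack([S,S*0])]))
E
```

```text
[ 0.53824677 -0.05850774  0.24716504] [[-9.87838313e-01 -1.55484287e-01  3.23621479e-04]
 [-1.55484371e-01  9.87838320e-01 -2.51121851e-04]
 [-2.80640196e-04 -2.98385867e-04 -9.99999916e-01]] [ 0.11585962  0.57458328 -0.01493883]
```

View pics/m3.png

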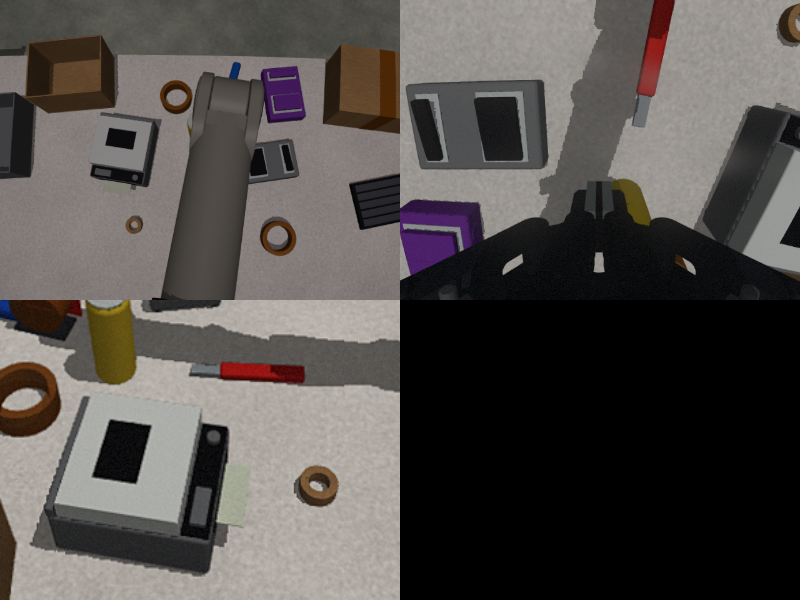

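The cover lies flat in the lower-left panel. The wide rocker is seen in the wrist view at about (502,128) in the montage. I check its position against the wrist camera.

```bash
python3 - <<'E'
from h import *
w=load('wrist3'); q=[onplane(w,((x-400)*1.6,y*1.6),.05) for x,y in[(474,95),(522,93),(530,160),(484,163)]]
print(np.round(q,4),sum(q)/4)
s=load('side3'); print(onplane(s,(180+202*.735,230+205*.7333),.099), onplane(s,(180+213.5*.735,230+137*.7333),.099))
E
```

```text
[[ 0.52   -0.2231  0.05  ]
 [ 0.5086 -0.1613  0.05  ]
 [ 0.596  -0.1433  0.05  ]
 [ 0.6105 -0.2061  0.05  ]] [ 0.55876415 -0.18345629  0.05      ]
[0.50723289 0.28424729 0.099     ] [0.49594328 0.18696619 0.099     ]
```

apply_moves:
  motion:
    - [1,[0.008,-0.032,0],0]
    - [1,[0.008,-0.032,0],0]
    - [1,[0.008,-0.032,0],0]
    - [1,[0.008,-0.032,0],0]
    - [1,[0,0,0],0]

```text
t: 6.05
tool_pos: [0.524, -0.1999, 0.2475]
orientation: [[-0.99, -0.144, -0.001], [-0.144, 0.99, -0.008], [0.002, -0.008, -1.0]]
wrist_force: [-1.1, -0.5, 0.0]
finger_gap: 0.001
grasp_force: 0.0
```

apply_moves:
  motion:
    - [1,[0,0.008,0.03],0]
    - [1,[0,0,0.035],0]
    - [1,[0,0,0.035],0]
    - [1,[0,0,0.035],0]
    - [1,[0,0,0.02],0]

```text
t: 6.47
tool_pos: [0.5231, -0.1804, 0.0884]
orientation: [[-0.988, -0.158, -0.006], [-0.158, 0.988, 0.002], [0.005, 0.002, -1.0]]
wrist_force: [-1.3, 0.2, 0.5]
finger_gap: 0.0
grasp_force: 0.0
```

apply_moves:
  motion:
    - [1,[0,0,0.002],0]
    - [1,[0,0,0],0]

```text
t: 6.63
tool_pos: [0.5246, -0.1812, 0.0892]
orientation: [[-0.987, -0.158, -0.003], [-0.158, 0.987, 0.001], [0.003, 0.001, -1.0]]
wrist_force: [-0.2, 0.2, -0.2]
finger_gap: -0.004
grasp_force: 0.0
```

apply_moves:
  motion:
    - [1,[0,-0.008,0],0]
    - [1,[0,0,0.008],0]
    - [1,[0,0,0.004],0]
    - [1,[0,0,0.003],0]
    - [1,[0,0,0.003],0]

```text
t: 7.05
tool_pos: [0.527, -0.1897, 0.0725]
orientation: [[-0.987, -0.158, 0.001], [-0.158, 0.987, 0.0], [-0.001, -0.0, -1.0]]
wrist_force: [0.4, 0.5, 0.1]
finger_gap: 0.003
grasp_force: 0.0
```

apply_moves:
  motion:
    - [1,[0,0,0.003],0]
    - [1,[0,0,0.002],0]
    - [1,[0,0,0.002],0]
    - [1,[0,0,0.002],0]
    - [1,[0,0,0],0]

```text
t: 7.47
tool_pos: [0.5261, -0.1898, 0.0629]
orientation: [[-0.987, -0.158, -0.001], [-0.158, 0.987, 0.0], [0.001, 0.0, -1.0]]
wrist_force: [-0.5, -0.5, 0.2]
finger_gap: -0.0
grasp_force: 0.6
```

apply_moves:
  motion:
    - [1,[0,0,0.002],0]
    - [1,[0,0,0.002],0]
    - [1,[0,0,0.002],0]
    - [1,[0,0,0],0]
    - [1,[0,0,0],0]

```text
t: 7.88
tool_pos: [0.5266, -0.19, 0.0614]
orientation: [[-0.987, -0.158, 0.001], [-0.158, 0.987, 0.001], [-0.001, 0.001, -1.0]]
wrist_force: [-10.4, 2.1, 23.6]
finger_gap: 0.001
grasp_force: 12.7
```

There is a hard stop at z = 0.061, so the rocker is fully tipped. I lift and travel back.

apply_moves:
  motion:
    - [1,[0,0,-0.006],0]
    - [1,[0,0,-0.04],0]
    - [1,[0,0,-0.04],0]
    - [1,[0,0,-0.04],0]
    - [1,[0,0,-0.04],0]

```text
t: 8.3
tool_pos: [0.5271, -0.1892, 0.225]
orientation: [[-0.987, -0.159, 0.001], [-0.159, 0.987, 0.0], [-0.001, -0.0, -1.0]]
wrist_force: [0.0, 0.6, 0.0]
finger_gap: -0.003
grasp_force: 0.0
```

apply_moves:
  motion:
    - [1,[0,0,-0.02],0]
    - [1,[0,0.03,0],0]
    - [1,[0,0.03,0],0.095]
    - [1,[0,0.03,0],0.095]
    - [1,[0,0.03,0],0.095]

```text
t: 8.72
tool_pos: [0.5163, -0.0691, 0.2436]
orientation: [[-0.991, 0.131, 0.002], [0.131, 0.991, 0.001], [-0.002, 0.001, -1.0]]
wrist_force: [0.3, -0.1, -0.3]
finger_gap: 0.001
grasp_force: 0.0
```

```bash
python3 - <<'E'
from h import *
cap('wrist','w4'); cv2.imwrite('pics/w4s.png',cv2.resize(cv2.imread('pics/w4.png'),(400,300)))
s=manip.sense();print(s['tool_pos'],s['orientation'])
E
```

```text
[ 0.51722147 -0.05920204  0.24322186] [[-9.92395064e-01  1.23086021e-01  1.36707924e-03]
 [ 1.23093148e-01  9.92360641e-01  8.27259761e-03]
 [-3.38394502e-04  8.37796312e-03 -9.99964847e-01]]
```

View pics/w4s.png

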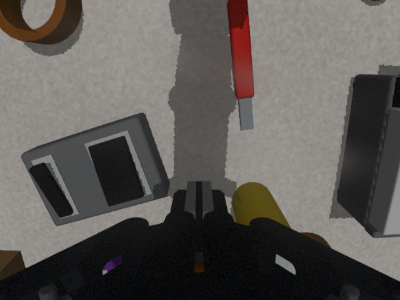

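The wide rocker at (118,170) now tilts opposite to the narrow one at (50,188), as wanted. On to the feed key.

apply_moves:
  motion:
    - [1,[0.005,0.031,0],0]
    - [1,[0.005,0.031,0],0]
    - [1,[0.005,0.031,0],0]
    - [1,[0.005,0.031,0],0]
    - [1,[0.005,0.031,0],0]

```text
t: 9.18
tool_pos: [0.5112, 0.0884, 0.2433]
orientation: [[-0.992, 0.125, 0.001], [0.125, 0.992, 0.001], [-0.001, 0.001, -1.0]]
wrist_force: [0.2, 0.2, -0.8]
finger_gap: 0.001
grasp_force: 0.0
```

apply_moves:
  motion:
    - [1,[0.005,0.031,0],0]
    - [1,[0.005,0.031,0],0]
    - [1,[0.005,0.031,0],0]
    - [1,[0.005,0.031,0],0]
    - [1,[0.005,0.031,0],0]

```text
t: 9.6
tool_pos: [0.5058, 0.2455, 0.2432]
orientation: [[-0.992, 0.125, 0.001], [0.125, 0.992, 0.001], [-0.001, 0.001, -1.0]]
wrist_force: [0.3, 0.4, -0.1]
finger_gap: -0.001
grasp_force: 0.0
```

apply_moves:
  motion:
    - [1,[0.001,0.02,0],0]
    - [1,[0,0,0],0]
    - [1,[0,0,0],0]

```text
t: 9.85
tool_pos: [0.5068, 0.2654, 0.2427]
orientation: [[-0.993, 0.122, -0.0], [0.122, 0.993, 0.001], [0.0, 0.001, -1.0]]
wrist_force: [0.4, -0.6, 0.4]
finger_gap: 0.002
grasp_force: 0.0
```

```bash
python3 - <<'E'
from h import *
cap('wrist','w5'); s=manip.sense();print(s['tool_pos'])
E
```

```text
[0.50745213 0.26323661 0.24289041]
```

View pics/w5.png

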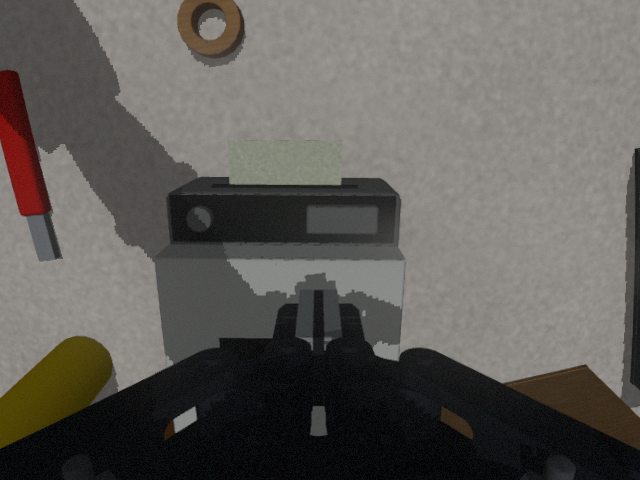

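The wrist view shows the feed key at (342,219) and the round key at (200,218), with the cover flat.

```bash
python3 - <<'E'
from h import *
w=load('w5'); print(onplane(w,(342,219.5),.099),onplane(w,(200,218),.099)); print(manip.sense()['tool_pos'])
E
```

```text
[0.50797145 0.28192163 0.099     ] [0.49486887 0.18442954 0.099     ]
[0.50745213 0.26323661 0.24289041]
```

apply_moves:
  motion:
    - [1,[0.002,0.018,0],0]
    - [1,[0,0,0.03],0]
    - [1,[0,0,0.035],0]
    - [1,[0,0,0.035],0]
    - [1,[0,0,0.02],0]

```text
t: 10.32
tool_pos: [0.5063, 0.278, 0.1196]
orientation: [[-0.992, 0.129, -0.004], [0.129, 0.992, -0.004], [0.003, -0.004, -1.0]]
wrist_force: [-0.0, -0.3, -0.4]
finger_gap: 0.002
grasp_force: 0.0
```

apply_moves:
  motion:
    - [1,[0,0,0],0]
    - [1,[0,0,0],0]

```text
t: 10.48
tool_pos: [0.5076, 0.2794, 0.1227]
orientation: [[-0.992, 0.128, -0.001], [0.128, 0.992, -0.002], [0.001, -0.002, -1.0]]
wrist_force: [-0.1, 0.7, 1.7]
finger_gap: -0.001
grasp_force: 0.0
```

apply_moves:
  motion:
    - [1,[0.001,0.001,0.01],0]
    - [1,[0,0,0.008],0]
    - [1,[0,0,0.004],0]
    - [1,[0,0,0.002],0]
    - [1,[0,0,0.002],0]

```text
t: 10.9
tool_pos: [0.5066, 0.2825, 0.0976]
orientation: [[-0.992, 0.126, 0.0], [0.126, 0.992, 0.0], [-0.0, 0.0, -1.0]]
wrist_force: [-1.2, -1.2, 2.3]
finger_gap: 0.003
grasp_force: 1.1
```

apply_moves:
  motion:
    - [1,[0,0,0.002],0]
    - [1,[0,0,0.002],0]
    - [1,[0,0,0.001],0]
    - [1,[0,0,0.001],0]
    - [1,[0,0,0],0]

```text
t: 11.32
tool_pos: [0.5067, 0.2826, 0.0931]
orientation: [[-0.992, 0.126, 0.0], [0.126, 0.992, 0.0], [-0.0, 0.0, -1.0]]
wrist_force: [-3.7, -1.8, 9.3]
finger_gap: 0.002
grasp_force: 4.8
```

The key is at its bottom: z = 0.093 and 9 N, against 4.8 N of spring. I hold briefly, then lift clear.

apply_moves:
  motion:
    - [1,[0,0,0],0]
    - [1,[0,0,-0.006],0]
    - [1,[0,0,-0.02],0]
    - [1,[0,0,-0.035],0]
    - [1,[0,0,-0.04],0]

```text
t: 11.73
tool_pos: [0.5052, 0.2818, 0.191]
orientation: [[-0.992, 0.126, -0.004], [0.126, 0.992, -0.003], [0.004, -0.003, -1.0]]
wrist_force: [1.0, 1.1, 0.0]
finger_gap: -0.001
grasp_force: 0.0
```

apply_moves:
  motion:
    - [1,[0,0,-0.03],0]
    - [1,[0.03,0.02,0],0]
    - [1,[0.03,0.02,0],0]
    - [1,[0.03,0.02,0],0]
    - [1,[0.03,0.02,0],0]

```text
t: 12.15
tool_pos: [0.3968, 0.3782, 0.2226]
orientation: [[-0.992, 0.127, 0.001], [0.127, 0.992, 0.002], [-0.001, 0.002, -1.0]]
wrist_force: [0.8, 0.7, -0.4]
finger_gap: 0.001
grasp_force: 0.0
```

apply_moves:
  motion:
    - [1,[0,0,0],0]
    - [1,[0,0,0],0]
    - [1,[0,0,0],0]
    - [1,[0,0,0],0]

```text
t: 12.48
tool_pos: [0.3992, 0.3758, 0.2222]
orientation: [[-0.992, 0.128, 0.001], [0.128, 0.992, -0.001], [-0.001, -0.001, -1.0]]
wrist_force: [-0.3, -0.5, 0.0]
finger_gap: -0.002
grasp_force: 0.0
```

```bash
python3 - <<'E'
from h import *
cap('side','s6'); cv2.imwrite('pics/s6c.png',cv2.resize(cv2.imread('pics/s6.png')[140:440,130:450],(800,600)))
s=manip.sense();print(s['tool_pos'],s['wrist_force'])
E
```

```text
[0.39928359 0.37563202 0.22222209] [-0.18292917  0.13928597 -0.29590323]
```

View pics/s6c.png

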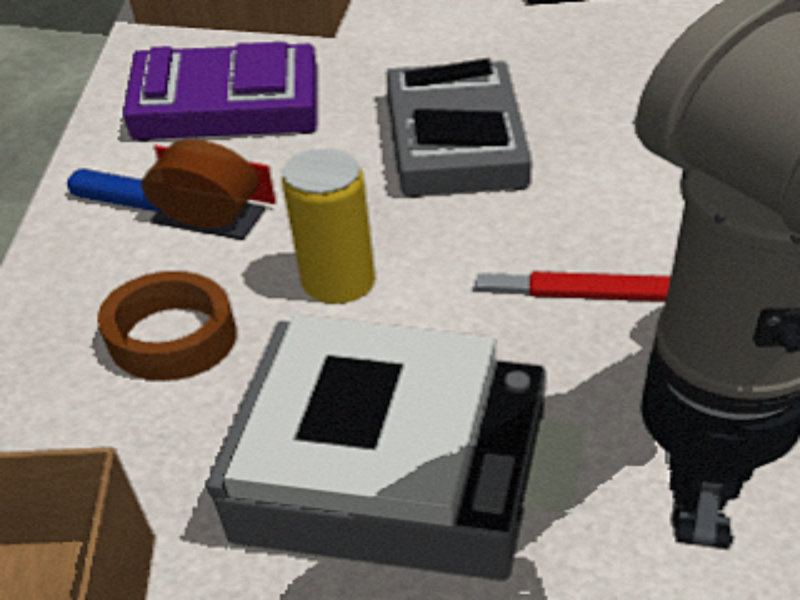

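The cover is flat. The wide rocker at (460,128) is tipped, the narrow one at (450,72) is still off, and the hand is clear.

```bash
python3 -c "
from station import manip
print(manip.job_done())"
```

```text
the job is handed in; nothing more can be done
None
```

I shut the cover, tipped the wide rocker fully on, then pressed and released the feed key, in that order. The hand is clear and the job is handed in; the hand-in returned no verdict.

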